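# Sort the casting bench after demoulding

## Robot

A 7-joint arm with a two-finger parallel gripper is mounted at the origin on the work surface. World frame = base frame: x ahead of the robot, y to its left, z up, the work surface at z = 0. Lengths are in m, angles in rad, forces in N, time in s.
With the tool pointing down it reaches from about 0.425 to 0.875 m from the base axis. Payload 4.7 kg.
Tool frame: the origin (TCP) lies between the finger pads; the fingertips stand 8 mm ahead of it and the grasp point (between the pads) lies 11 mm behind it; z points along the fingers, y is the line along which they close (so a half turn about z gives the same grasp; the last joint's range is limited). The gripper opens to 87 mm and grips with 3 to 60 N. Pads are 19 mm wide; open, the fingers measure 117 mm over their backs; the gripper's body (75 mm by 190 mm) begins 51 mm behind the grasp point.
Start: joints at [1.185, 0.321, -0.07, 1.45, 0.023, 1.371, -0.057], TCP at [0.253, -0.599, 0.231] pointing down, gripper open.
Joint ranges: [-2.86, 2.86], [-0.3, 2.09], [-1.38, 1.24], [0.06, 2.45], [-1.56, 4.7], [0.09, 2.05], [-2.69, 2.69]. Speed limits (rad/s): [2.57, 2.57, 3.14, 3.14, 3.14, 3.14, 3.14].

## Interface

Orientations are given as [roll, pitch, yaw] about the fixed x, y, z axes, in that order (R = Rz(yaw) Ry(pitch) Rx(roll)).
In Python, from rig import robot, viewer gives the robot as it stands. The module is installed in compiled form; this text tells all that it offers.
- The arm moves only by the shell command python3 -m pendant 'ROWS' [FORCE]. ROWS is JSON, a list of rows, each a list of 5 numbers: the shift along the tool's x, y, z in m, then the turn about the tool's z in rad, then the opening, from 0 (shut) to 1 (fully open). A call has 1 to 20 rows; each row shifts and turns the commanded pose from where the row before left it, along the tool's axes as they then stand; what a row does not reach is not made up. A row lasts 1/12 s, in which the tool goes at most 41.7 mm and 7.16 degrees, less where a joint would pass 70% of its speed; a pose out of reach is approached as far as the arm can. A call with a gripper value outside its range is refused whole. The fingers move at their own pace and stop on an object; FORCE is the grip in N (left out, the last holds). Time passes only in rows, so rows that do not move let the fingers close. It gives the time, the measured TCP pose, the force, the opening and the grip force at its end, in the units of the state.
- robot.get_obs(): the state, without advancing time (a new reading comes with each control period).
- viewer.grab_frame(name): name is "scene" or "side" or "wrist"; returns the picture (384x512x3 uint8, red, green, blue); there is no depth.
- viewer.camera_model(name): a dict with "mtx" (3x3 intrinsics, pixels), "R" (3x3) and "t" (3): a world point X has camera coordinates R X + t. Camera axes: x right, y down, z forward; pixel columns grow to the right and rows downward; lengths in m; the calibration is good to about 2 mm. A picture is of the moment at which its call begins: read the wrist's pose just before it. camera_model takes no time and is no camera call; for the wrist camera it gives the pose at the moment of the call.
- robot.finish_job(): hands the job in; it is judged then, once.
The state is a dict: "t": time; "q": joint angles; "dq": joint speeds; "joint_torque": joint torques, N m; "tool_pos": TCP position; "ee_rot": TCP orientation; "contact_force": force on the tool from outside, world axes, zero at the start; "moment": the same for the moment, N m; "gripper_width": finger opening in m; "grasp_force": force on a finger pad.
Only numpy, scipy, OpenCV 4.12 (cv2) and the standard library are available. Lean on these libraries where they do the work, as an engineer would, in place of code of your own. Each camera call takes 0.05 s, during which the arm holds its last target. There are 200 camera calls.

## Task

Clear up the casting bench: stand the two plaster casts upright in the wooden drying rack, one in each bay; lay both wooden wedges flat on the floor of the grey plastic tray, not one on the other; and set the ear mould recess up on the plywood carrier board, flat and square between its corner stops. Do not tip the plaster casts or the mould over on the way, and leave the clear mixing cup standing where it is.

Things in the scene. Friction and masses are not known exactly. Their poses are not given: they have to be found in the camera images.
- cast_tall_c (a point): Tall plaster cast, white, loose: a round plug standing on its flat foot, 64 mm high; straight-sided to 36 mm above the foot (diameter 50 mm), domed above. The point is on its axis half-way up (32 mm above the foot); z is up its axis. About 110 g.
- cast_short_c (a point): Short plaster cast, white, loose: the same shape but 40 mm high; straight-sided to 26 mm above the foot (diameter 44 mm), domed above. The point is on its axis half-way up (20 mm above the foot); z is up its axis. About 60 g.
- mould_c (a point): Square ear mould, white, loose: a block 62 x 62 mm and 32 mm high, with a square recess 14 mm deep in its top in which an ear shape is modelled. The point is at its centre half-way up (16 mm above its underside); x and y run square to its sides, z points out of the recess side. It starts recess up. About 140 g.
- wedge_long_c (a point): Long dark-wood wedge, loose: 72 mm long (its x), 30 mm wide (its y), lying on its flat underside; its top slopes from 10 mm high at the -x end through about 18 mm in the middle to about 26 mm at the +x end. The two long sides are vertical and parallel. The point is at the middle of its length and width, 9 mm above the underside; z is up. About 30 g.
- wedge_short_c (a point): Short dark-wood wedge, loose: as the long one but 56 mm long (its x), still 30 mm wide and 10 to 26 mm high (about 18 mm in the middle). The point is at the middle, 9 mm above the underside; z is up. About 24 g.
- rack: Wooden drying rack, fixed: a flat wooden board 120 (x) x 180 (y) mm, divided by low strips into two equal square-ish bays side by side along its y. Bay centres lie at y = +43 mm and y = -43 mm (x = 0); each bay is 106 (x) x 79 to 80 (y) mm inside. Origin: centre of its underside, on the table. The bay floor is 6 mm above the origin, the strips (7 mm wide) rise 8 mm above that floor.
- bin: Shallow grey plastic tray, undivided, fixed: 130 (x) x 180 (y) mm outside, walls 4 mm thick and 24 mm high, floor 4 mm thick. Origin: centre of its underside, on the table.
- carrier: Plywood carrier board, fixed: 130 x 130 mm, 12 mm thick, with four L-shaped aluminium corner stops standing 10 mm above it, which frame a square bay 86 x 86 mm round its centre with sides along the board's x and y. Between neighbouring stops, the middle of each side is open over at least 50 mm. Origin: centre of its underside, on the table.
- cup_c (a point): Bystander: clear plastic mixing cup 120 mm high, 90 mm across the rim, with black hardened resin in it, loose, upright. The point is on its axis 60 mm above the table.
Things that resemble listed ones, but are neither listed nor needed, are in the scene too. What is shaped like the part that bears cast_tall_c but blue is not meant. What is shaped like the part that bears wedge_short_c but purple is not meant.

How it is judged:
By the outcome, as a careful person would: the job done as asked, in the order asked, and still so for the second after the job is handed in, with the robot touching nothing.
It also fails if it takes over 115 s, if anything falls off the work surface, if the arm or the gripper's body presses on something with over 40 N, if the wrist force passes 120 N, or if a joint passes its speed limit or range.

## Working session

There is one attempt and no reset: what is moved stays moved. The work goes in short steps, Python scripts to look and compute and a shell command to move; the robot and the scene stay as the last step left them, time stands still between calls to the robot, and variables do not carry over. Pictures are saved under pics/ and viewed, at most 14 in all, crops included, and the job is handed in when it is done.

```bash
mkdir -p pics; python3 - <<'E'
from rig import robot, viewer
import cv2
for n in ["scene","side","wrist"]:
    f=viewer.grab_frame(n); cv2.imwrite(f"pics/{n}0.png",cv2.cvtColor(f,cv2.COLOR_RGB2BGR))
    m=viewer.camera_model(n); print(n,m)
o=robot.get_obs();print(o)
E
```

```text
scene {'mtx': array([[401.10199237,   0.        , 249.55525642],
       [  0.        , 401.10199237, 190.13272631],
       [  0.        ,   0.        ,   1.        ]]), 'R': array([[ 0.40983593,  0.91214911,  0.0043026 ],
       [ 0.76300623, -0.34023236, -0.54960299],
       [-0.49985599,  0.22852996, -0.83541489]]), 't': array([-0.21937647, -0.40507136,  1.38627741])}
side {'mtx': array([[437.44687731,   0.        , 261.01525149],
       [  0.        , 437.44687731, 187.70729224],
       [  0.        ,   0.        ,   1.        ]]), 'R': array([[-0.93571039, -0.35258752, -0.01131839],
       [-0.20013455,  0.55699938, -0.80603837],
       [ 0.2905034 , -0.75195328, -0.59175506]]), 't': array([0.54119831, 0.19145008, 1.02311842])}
wrist {'mtx': array([[264.94301452,   0.        , 253.23637539],
       [  0.        , 264.94301452, 194.80309477],
       [  0.        ,   0.        ,   1.        ]]), 'R': array([[ 0.38904075, -0.92121892, -0.00172998],
       [-0.88427712, -0.37396499,  0.27965008],
       [-0.25826589, -0.10726549, -0.96010043]]), 't': array([-0.64947232, -0.03367726,  0.39208607])}
{'t': 0.15, 'q': array([ 1.18508961,  0.32163039, -0.07011154,  1.45140342,  0.02260507,
        1.37078256, -0.05686941]), 'dq': array([-2.22994952e-03, -4.60367574e-03, -7.15588200e-04, -3.87318835e-03,
       -9.31214457e-04,  6.47318851e-04,  8.19294094e-06]), 'joint_torque': array([-8.54614209e-04, -4.91795826e+01, -4.05102717e-01, -3.12880576e+01,
       -6.39346708e-02,  4.04615072e-02,  9.29463158e-05]), 'tool_pos': array([ 0.25282034, -0.59837744,  0.22972312]), 'ee_rot': array([-3.14015841e+00,  8.26375690e-05,  3.99888370e-01]), 'contact_force': array([ 0.42383585, -0.28716751,  0.40937665]), 'moment': array([ 0.03225223, -0.02259986,  0.01647896]), 'grasp_force': 0.0, 'gripper_width': 0.08721300763136855}
```

View pics/scene0.png

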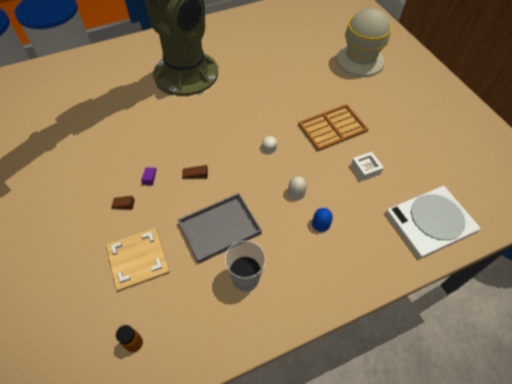

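View pics/side0.png

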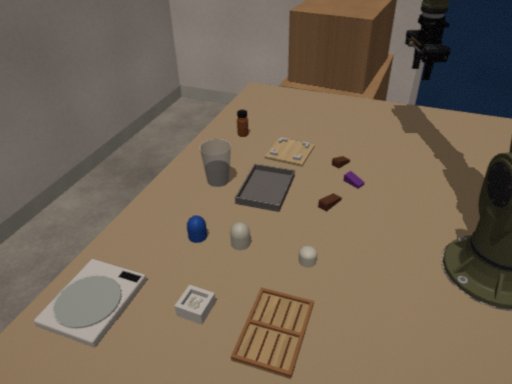

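The scene view shows the tall cast (297,187), short cast (270,143), mould (368,165), long wedge (195,172), short wedge (123,202), tray (219,227), carrier (137,258), rack (333,127) and cup (245,265). The decoys are the blue cast and the purple wedge.

```bash
cat > h.py <<'E'
import cv2, numpy as np
from rig import robot, viewer
def ray(m,uv,z):
    uv=np.atleast_2d(np.asarray(uv,float)); C=-m["R"].T@m["t"]
    d=np.c_[uv,np.ones(len(uv))]@np.linalg.inv(m["mtx"]).T@m["R"]
    return C+d*((z-C[2])/d[:,2])[:,None]
def proj(m,X):
    c=np.atleast_2d(X)@m["R"].T+m["t"]; p=c@m["mtx"].T; return p[:,:2]/p[:,2:]
def blobs(n,f=None):
    f=viewer.grab_frame(n) if f is None else f
    lab=cv2.cvtColor(f,cv2.COLOR_RGB2LAB).astype(float)
    bg=cv2.medianBlur(cv2.cvtColor(f,cv2.COLOR_RGB2LAB),101).astype(float)
    d=lab-bg; mask=((np.hypot(d[...,1],d[...,2])>12)|(d[...,0]<-60)).astype(np.uint8)
    mask=cv2.morphologyEx(mask,cv2.MORPH_OPEN,np.ones((2,2)))
    cs,_=cv2.findContours(mask,cv2.RETR_EXTERNAL,cv2.CHAIN_APPROX_NONE)
    return f,[c for c in cs if cv2.contourArea(c)>40]
def rect(m,c,z):
    p=ray(m,c.reshape(-1,2),z)[:,:2]; (x,y),(w,h),a=cv2.minAreaRect((p*1000).astype(np.float32))
    if w<h: w,h,a=h,w,a-90
    return [round(v) for v in (x,y,w,h,a)]
E
python3 - <<'E'
from h import *
for n in ["scene","side"]:
    f=cv2.cvtColor(cv2.imread(f"pics/{n}0.png"),cv2.COLOR_BGR2RGB); m=viewer.camera_model(n)
    for c in blobs(n,f)[1]:
        M=c.reshape(-1,2); mk=np.zeros(f.shape[:2],np.uint8); cv2.drawContours(mk,[c],-1,1,-1)
        if cv2.contourArea(c)<8000: print(n,M.mean(0).round(),int(cv2.contourArea(c)),np.round(cv2.mean(f,mk)[:3]),[rect(m,c,z) for z in (0.01,0.024)])
E
```

```text
scene [246. 376.] 220 [86. 80. 70.] [[969, -199, 92, 20, 90], [971, -200, 90, 20, 90]]
scene [288. 355.] 50 [83. 77. 67.] [[966, -100, 64, 11, -89], [968, -102, 63, 11, -89]]
scene [128. 343.] 589 [66. 48. 30.] [[793, -407, 66, 58, -17], [797, -404, 65, 57, -17]]
scene [124. 278.] 52 [185. 175. 153.] [[644, -380, 26, 25, 76], [651, -378, 26, 24, 76]]
scene [158. 266.] 49 [192. 180. 154.] [[646, -300, 27, 23, -5], [653, -300, 26, 23, -5]]
scene [117. 248.] 49 [177. 165. 140.] [[564, -377, 27, 22, -14], [572, -375, 27, 22, -14]]
scene [459. 270.] 3399 [125. 106.  78.] [[949, 369, 338, 120, 81], [951, 359, 333, 118, 81]]
scene [149. 237.] 48 [185. 174. 150.] [[567, -298, 28, 24, -1], [575, -297, 28, 23, -1]]
scene [322. 221.] 454 [ 47.  67. 106.] [[704, 135, 86, 54, -52], [710, 130, 85, 53, -52]]
scene [124. 204.] 233 [90. 57. 33.] [[439, -328, 58, 41, 66], [449, -327, 57, 41, 66]]
scene [228. 248.] 5122 [104.  97.  87.] [[675, -116, 269, 189, 4], [681, -118, 265, 186, 4]]
scene [432. 222.] 3529 [182. 184. 173.] [[822, 399, 206, 154, 90], [826, 389, 203, 151, 90]]
scene [297. 190.] 378 
[... 1964 characters left out ...]
 1796 [83. 77. 73.] [[605, -116, 203, 135, -86], [598, -98, 199, 132, -86]]
side [495. 174.] 171 [18. 16. 16.] [[-21, -413, 146, 35, 73], [-16, -390, 143, 34, 73]]
side [341. 162.] 117 [67. 45. 31.] [[431, -319, 61, 46, 64], [428, -297, 60, 45, 64]]
side [219. 168.] 640 [82. 77. 71.] [[785, -155, 190, 77, -66], [775, -136, 186, 76, -66]]
side [243. 124.] 227 [65. 42. 26.] [[820, -457, 202, 37, -65], [810, -433, 199, 37, -65]]
side [381.  97.] 49 [71. 52. 36.] [[386, -860, 77, 39, -82], [383, -828, 76, 38, -82]]
side [440.  94.] 1116 [23. 37. 56.] [[206, -1030, 486, 195, -72], [207, -995, 477, 191, -72]]
side [444.  54.] 128 [11. 12. 14.] [[161, -1449, 229, 52, 88], [163, -1407, 225, 51, 88]]
```

```bash
python3 - <<'E'
from h import *
ms={}; B={}
for n in ["scene","side"]:
    f=cv2.cvtColor(cv2.imread(f"pics/{n}0.png"),cv2.COLOR_BGR2RGB); ms[n]=viewer.camera_model(n); B[n]=(f,blobs(n,f)[1])
# white casts by two-view rays (segment by brightness/neutrality in local window)
def cen(n,u,v,r=22):
    f=B[n][0]; w=cv2.cvtColor(f,cv2.COLOR_RGB2HSV)[v-r:v+r,u-r:u+r]
    mk=(w[...,1]<95).astype(np.uint8); k,l,s,c=cv2.connectedComponentsWithStats(mk)
    i=1+np.argmax(s[1:,4]); return c[i]+[u-r,v-r],s[i]
def tri(a,b):
    A=[];y=[]
    for n,p in (("scene",a),("side",b)):
        m=ms[n];C=-m["R"].T@m["t"];d=ray(m,p,0)[0]-C;d/=np.linalg.norm(d);P=np.eye(3)-np.outer(d,d);A.append(P);y.append(P@C)
    return np.linalg.lstsq(np.vstack(A),np.hstack(y),rcond=None)[0].round(3)
for k,a,b in (("tall",(297,187),(240,236)),("short",(270,144),(308,257)),("mould",(367,167),(195,304))):
    pa,sa=cen("scene",*a);pb,sb=cen("side",*b);print(k,pa.round(),sa,pb.round(),sb,tri(pa,pb))
print("cup rim c",tri((245,254),(217,151)),"base",tri((246,277),(217,176)))
print("wl",tri((195.5,172.5),(330,202)),"ws",tri((123.5,203),(341,162)))
print("rack",[tri(a,b) for a,b in (((300,126),(236,360)),((347,106),(290,369)),((367,128),(313,297)),((319,149),(263,291)))])
print("bin",[tri(a,b) for a,b in (((179,222),(309,173)),((239,197),(292,207)),((260,231),(238,198)),((198,259),(262,167)))])
m=viewer.camera_model("wrist");o=robot.get_obs()
from scipy.spatial.transform import Rotation as Ro
Rt=Ro.from_euler("xyz",o["ee_rot"]).as_matrix();print("cam in tool",Rt.T@(-m["R"].T@m["t"]-o["tool_pos"]),"axis",Rt.T@m["R"][2])
E
```

```text
tall [297. 188.] [ 12  10  20  26 397] [240. 236.] [   0    0   44   44 1936] [0.591 0.117 0.023]
short [269. 144.] [ 14  13  16  19 241] [308. 256.] [   0    0   44   44 1936] [0.414 0.119 0.013]
mould [367. 165.] [  6   6  33  30 664] [194. 304.] [   0    0   44   44 1936] [0.601 0.339 0.016]
cup rim c [ 0.75  -0.107  0.109] base [ 0.764 -0.113  0.013]
wl [ 0.415 -0.116  0.004] ws [ 0.431 -0.33   0.003]
rack [array([ 0.422,  0.323, -0.045]), array([0.369, 0.414, 0.013]), array([0.432, 0.347, 0.08 ]), array([0.482, 0.249, 0.004])]
bin [array([ 0.525, -0.221, -0.002]), array([ 0.522, -0.043,  0.002]), array([ 0.663, -0.031,  0.014]), array([ 0.662, -0.206,  0.006])]
cam in tool [ 0.07719081  0.00034451 -0.15502018] axis [-2.79570646e-01 -3.67139315e-04  9.60125054e-01]
```

```bash
python3 -m pendant '[[0,0,0,-0.117,1],[0,0,0,-0.117,1],[0,0,0,-0.117,1],[0,0,0,-0.117,1],[0,0,0,-0.117,1],[0,0,0,-0.117,1],[0,0,0,-0.117,1],[0,0,0,-0.117,1],[0,0,0,-0.117,1],[0,0,0,-0.118,1]]' 20
python3 -m pendant '[[0.036,0.017,0,0,1],[0.036,0.017,0,0,1],[0.036,0.017,0,0,1],[0.036,0.017,0,0,1],[0.036,0.017,0,0,1],[0.036,0.017,0,0,1],[0.036,0.017,0,0,1],[0.036,0.017,0,0,1],[0.036,0.017,0,0,1],[0.036,0.017,0,0,1],[0.036,0.017,0,0,1],[0.036,0.017,0,0,1],[0.036,0.017,0,0,1],[0.036,0.017,0,0,1],[0.036,0.017,0,0,1],[0.036,0.017,0,0,1],[0.036,0.017,0,0,1],[0.036,0.017,0,0,1],[0.036,0.017,0,0,1],[0.036,0.017,0,0,1]]'
python3 - <<'E'
from h import *
print(robot.get_obs()["tool_pos"])
f=viewer.grab_frame("wrist");cv2.imwrite("pics/w1.png",f[...,::-1])
E
```

```text
t: 0.98
tool_pos: [0.2529, -0.5985, 0.2301]
ee_rot: [-3.141, -0.001, 1.577]
contact_force: [0.0, -0.2, 0.1]
gripper_width: 0.087
grasp_force: 0.0
t: 2.65
tool_pos: [0.5935, 0.1226, 0.2303]
ee_rot: [-3.141, 0.0, 1.57]
contact_force: [0.5, 0.4, 0.6]
gripper_width: 0.087
grasp_force: 0.0
[0.59349947 0.12261315 0.23028575]
```

View pics/w1.png

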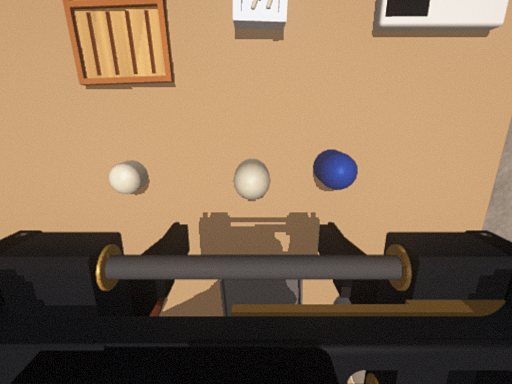

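```bash
cat >> h.py <<'E'
def white(f,u,v,r=40,smax=95,vmin=60):
    h=cv2.cvtColor(f,cv2.COLOR_RGB2HSV); mk=((h[...,1]<smax)&(h[...,2]>vmin)).astype(np.uint8)
    win=np.zeros_like(mk); win[max(0,v-r):v+r,max(0,u-r):u+r]=1
    k,l,s,c=cv2.connectedComponentsWithStats(mk*win); i=l[v,u]
    cs,_=cv2.findContours((l==i).astype(np.uint8),cv2.RETR_EXTERNAL,cv2.CHAIN_APPROX_NONE)
    return max(cs,key=len).reshape(-1,2),s[i]
E
python3 - <<'E'
from h import *
f=cv2.imread("pics/w1.png")[...,::-1].copy(); m=viewer.camera_model("wrist")
for u,v,r,hs in ((252,178,.025,.036),(126,178,.022,.026)):
    c,s=white(f,u,v,30,80); print(s)
    # predict silhouette of foot-circle + straight top + dome, solve xy from bbox
    from scipy.optimize import least_squares
    a=np.linspace(0,6.283,90); H=.064 if r>.024 else .04
    P=np.vstack([np.c_[q*np.cos(a),q*np.sin(a),0*a+z] for q,z in ((r,0),(r,hs),(r*.8,hs+.6*(H-hs)),(0,H))])
    bb=np.r_[c.min(0),c.max(0)+0.0]
    def e(p):
        q=proj(m,P+[p[0],p[1],0]); return np.r_[q.min(0),q.max(0)]-bb
    g=least_squares(e,ray(m,[u,v],.02)[0,:2]); print(g.x.round(4),g.fun.round(1))
hs=cv2.cvtColor(f,cv2.COLOR_RGB2HSV); print(hs[60,60:200:6].tolist())
E
```

```text
[ 234  159   36   41 1135]
[0.5928 0.1289] [-1.  0.  1.  0.]
[109 161  39  33 993]
[0.4169 0.1289] [-0.6 -0.9  0.6  1. ]
[[16, 107, 203], [17, 107, 202], [16, 104, 206], [12, 167, 196], [17, 133, 191], [17, 128, 215], [9, 172, 108], [17, 130, 222], [17, 123, 233], [9, 163, 117], [17, 128, 221], [17, 130, 215], [12, 152, 139], [18, 129, 230], [18, 126, 230], [15, 149, 187], [17, 127, 232], [17, 134, 213], [12, 165, 195], [16, 107, 213], [16, 108, 203], [16, 107, 209], [16, 109, 204], [15, 105, 208]]
```

```bash
python3 - <<'E'
from h import *
for n in ("scene","side"):
    m=viewer.camera_model(n); print(n,proj(m,[[.5928,.1289,z] for z in (0,.032,.064)]+[[.4169,.1289,z] for z in (0,.02,.04)]).round(1).tolist())
f=cv2.imread("pics/w1.png")[...,::-1].copy(); m=viewer.camera_model("wrist")
print(ray(m,[[80,84],[171,80]],.014).round(4), ray(m,[[68,1],[162,1]],.014).round(4), ray(m,[[234,22],[286,22]],.0).round(4))
s=cv2.imread("pics/scene0.png"); cv2.imwrite("pics/s0c.png",cv2.resize(s[120:220,240:400],None,fx=5,fy=5,interpolation=cv2.INTER_CUBIC))
E
```

```text
scene [[300.1, 191.3], [301.4, 184.9], [302.8, 178.2], [272.5, 146.7], [272.8, 142.4], [273.2, 137.9]]
side [[237.5, 245.3], [237.0, 235.9], [236.4, 226.1], [305.1, 262.8], [305.6, 256.9], [306.0, 250.8]]
[[0.3686 0.2517 0.014 ]
 [0.4873 0.2576 0.014 ]] [[0.3698 0.3448 0.014 ]
 [0.4831 0.3459 0.014 ]] [[0.5689 0.3288 0.    ]
 [0.6353 0.3295 0.    ]]
```

View pics/s0c.png

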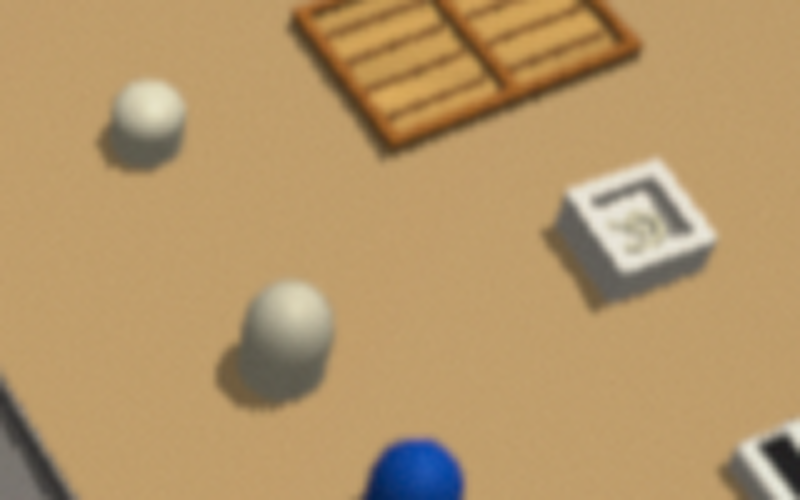

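The casts stand at about (298,188) and (270,144) in the scene image. The wrist estimate puts y about 9 mm higher than the scene camera does, so I'll descend and look again closer.

```bash
python3 -m pendant '[[0,0,0.033,0,1],[0,0,0.033,0,1],[0,0,0.033,0,1],[0,0,0.031,0,1],[0,0,0,0,1],[0,0,0,0,1]]'
python3 - <<'E'
from h import *
mw=viewer.camera_model("wrist")
f=viewer.grab_frame("wrist");g=viewer.grab_frame("scene");s=viewer.grab_frame("side");p=robot.get_obs()["tool_pos"]
def crop(im,u,v,r=40): return cv2.resize(im[max(0,v-r):v+r,u-r:u+r],(380,380),interpolation=cv2.INTER_CUBIC)
tip=p-[0,0,.008]
for n,im in (("scene",g),("side",s)):
    m=viewer.camera_model(n); q=proj(m,[tip,tip+[.0435,0,0],tip-[.0435,0,0]])
    print(n,q.round(1).tolist())
    for a in q: cv2.circle(im,tuple(int(round(x)) for x in a),1,(255,0,0),-1)
cv2.imwrite("pics/c2.png",np.hstack([crop(g,300,175),crop(s,238,225)])[...,::-1]); cv2.imwrite("pics/w2.png",f[...,::-1])
E
```

```text
t: 3.2
tool_pos: [0.5916, 0.1207, 0.0993]
ee_rot: [-3.138, 0.0, 1.571]
contact_force: [0.2, 0.1, 1.1]
gripper_width: 0.0871
grasp_force: 0.0
scene [[302.0, 172.7], [310.2, 185.4], [294.2, 160.5]]
side [[236.3, 214.3], [219.8, 210.4], [253.2, 218.3]]
```

View pics/c2.png

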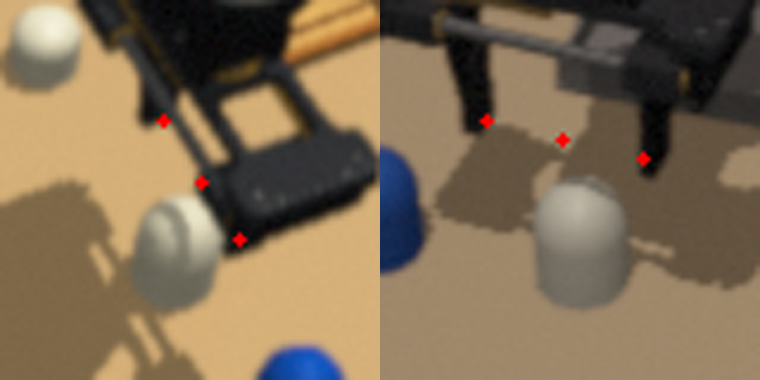

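View pics/w2.png

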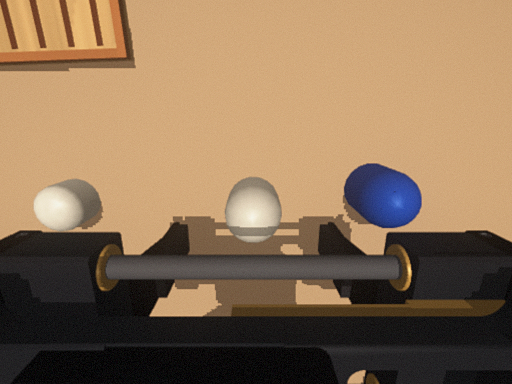

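```bash
cat >> h.py <<'E'
from scipy.optimize import least_squares
def cast(m,f,u,v,r,hs,H,win=45,smax=80):
    c,s=white(f,u,v,win,smax); a=np.linspace(0,6.283,90)
    P=np.vstack([np.c_[q*np.cos(a),q*np.sin(a),0*a+z] for q,z in ((r,0),(r,hs),(r*.85,hs+.55*(H-hs)),(0.001,H))])
    bb=np.r_[c.min(0),c.max(0)]
    g=least_squares(lambda p:(lambda q:np.r_[q.min(0),q.max(0)]-bb)(proj(m,P+[p[0],p[1],0])),ray(m,[u,v],.02)[0,:2])
    return g.x.round(4),g.fun.round(1),bb
E
python3 - <<'E'
from h import *
T=(.025,.036,.064)
rd=lambda n:cv2.imread(f"pics/{n}.png")[...,::-1].copy()
print(cast(viewer.camera_model("wrist"),rd("w2"),253,205,*T,win=45,smax=80))
S=(.022,.026,.04)
for n,a,b in (("scene",(297,187),(270,143)),("side",(240,236),(308,256))):
    print(n,cast(viewer.camera_model(n),rd(n+"0"),*a,*T,win=20,smax=95 if n=="scene" else 60),cast(viewer.camera_model(n),rd(n+"0"),*b,*S,win=16,smax=95 if n=="scene" else 60))
E
```

```text
(array([0.5952, 0.1171]), array([-0.1, -0.3,  0.1,  0.3]), array([225, 177, 281, 242], dtype=int32))
scene (array([0.5901, 0.1163]), array([-0.3,  0.2,  0.3, -0.2]), array([287, 175, 306, 200], dtype=int32)) (array([0.4148, 0.119 ]), array([-0.1,  0. ,  0.1, -0. ]), array([262, 135, 277, 153], dtype=int32))
side (array([0.5901, 0.1169]), array([-1.3, -0.5,  1.3,  0.4]), array([231, 222, 249, 249], dtype=int32)) (array([0.4146, 0.1195]), array([-1. , -1.2,  1. ,  1.1]), array([299, 246, 316, 266], dtype=int32))
```

```bash
python3 -m pendant '[[-0.003,0,0.02,0,1],[0,0,0.025,0,1],[0,0,0.025,0,1],[0,0,0.016,0,1],[0,0,0,0,0.3],[0,0,0,0,0.2],[0,0,0,0,0.2],[0,0,0,0,0.2],[0,0,0,0,0.2],[0,0,0,0,0.2]]' 20
python3 - <<'E'
from h import *
rd=lambda n:cv2.imread(f"pics/{n}.png")[...,::-1].copy()
m=viewer.camera_model("scene"); print("rack top",ray(m,[[317.5,148.5],[367.5,128.5],[299,123.5]],.014).round(4))
for n in ("scene","side"):
    m=viewer.camera_model(n); f=rd(n+"0")
    for c in blobs(n,f)[1]:
        p=rect(m,c,.014)
        if n=="side" and abs(p[0]-400)<60 and abs(p[1]-330)<120: print(p)
    h=cv2.cvtColor(f,cv2.COLOR_RGB2HSV); 
    # rack: saturated/bright vs table
    w=(slice(280,384),slice(225,320)) if n=="side" else (slice(100,155),slice(293,375))
    mk=np.zeros(f.shape[:2],np.uint8); mk[w]=(h[w][...,1]>(130 if n=="scene" else 115)).astype(np.uint8)
    mk=cv2.morphologyEx(mk,cv2.MORPH_OPEN,np.ones((2,2)));cs,_=cv2.findContours(mk,0,1); c=cv2.convexHull(max(cs,key=cv2.contourArea))
    print(n,rect(m,c,.014),rect(m,c,.008), cv2.approxPolyDP(c,4,True).reshape(-1,2).tolist())
E
```

```text
t: 4.18
tool_pos: [0.5938, 0.1183, 0.0158]
ee_rot: [3.14, 0.0, 1.571]
contact_force: [-0.4, 0.2, 0.2]
gripper_width: 0.0549
grasp_force: 0.8
rack top [[0.4874 0.2417 0.014 ]
 [0.4809 0.421  0.014 ]
 [0.3773 0.2386 0.014 ]]
scene [433, 330, 187, 128, -88] [428, 333, 188, 128, -88] [[369, 129], [318, 150], [299, 123], [348, 105]]
[383, 424, 48, 11, 5]
side [420, 339, 186, 121, -88] [422, 335, 187, 122, -88] [[262, 289], [314, 302], [291, 378], [232, 359]]
```

```bash
python3 -m pendant '[[0,0,0,0,0.2],[0,0,0,0,0.2],[0,0,0,0,0.2],[0,0,-0.02,0,0.2],[0,0,-0.025,0,0.2],[0,0,-0.03,0,0.2]]'
python3 -m pendant '[[0.017,-0.017,0,0,0.2],[0.022,-0.021,0,0,0.2],[0.022,-0.021,0,0,0.2],[0.022,-0.021,0,0,0.2],[0.022,-0.021,0,0,0.2],[0.022,-0.021,0,0,0.2],[0.022,-0.021,0,0,0.2],[0.017,-0.017,0,0,0.2],[0.005,-0.006,0,0,0.2],[0,0,0,0,0.2],[0,0,0,0,0.2],[0,0,0,0,0.2]]'
python3 - <<'E'
from h import *
mw=viewer.camera_model("wrist");print(robot.get_obs()["tool_pos"])
f=viewer.grab_frame("wrist");g=viewer.grab_frame("scene");s=viewer.grab_frame("side")
crop=lambda im,u,v,r=44: cv2.resize(im[max(0,v-r):v+r,u-r:u+r],(380,380),interpolation=cv2.INTER_CUBIC)
cv2.imwrite("pics/w3.png",f[...,::-1]);cv2.imwrite("pics/c3.png",np.hstack([crop(g,330,120),crop(s,270,325)])[...,::-1])
np.save("mw3.npy",mw)
E
```

```text
t: 4.68
tool_pos: [0.5914, 0.1178, 0.0884]
ee_rot: [-3.138, 0.0, 1.571]
contact_force: [0.7, -0.2, -1.7]
gripper_width: 0.0493
grasp_force: 20.0
t: 5.68
tool_pos: [0.4284, 0.2877, 0.0893]
ee_rot: [3.141, 0.001, 1.568]
contact_force: [0.0, -0.5, -0.9]
gripper_width: 0.049
grasp_force: 20.0
[0.42838302 0.28766016 0.08928563]
```

View pics/w3.png

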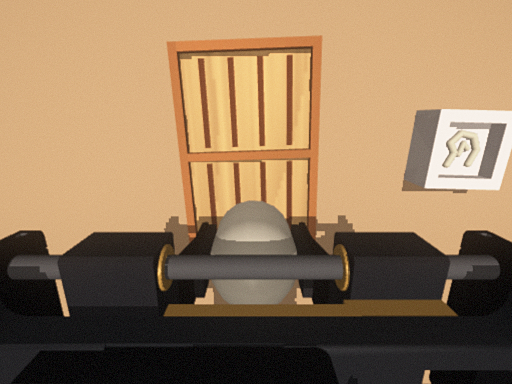

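```bash
python3 - <<'E'
from h import *
mw=np.load("mw3.npy",allow_pickle=True).item()
print(ray(mw,[[168,44],[321,38],[183,157],[319,154],[250,156.5]],.014).round(4), ray(mw,[[414,109],[513,110],[504,190],[415,185]],.032).round(4))
E
```

```text
[[0.3631 0.4193 0.014 ]
 [0.4816 0.4232 0.014 ]
 [0.368  0.3316 0.014 ]
 [0.486  0.3339 0.014 ]
 [0.4262 0.3319 0.014 ]] [[0.5518 0.3703 0.032 ]
 [0.6276 0.3694 0.032 ]
 [0.6374 0.306  0.032 ]
 [0.5626 0.3105 0.032 ]]
```

```bash
python3 -m pendant '[[0,0,0.02,0,0.2],[0,0,0.02,0,0.2],[0,0,0.015,0,0.2],[0,0,0.009,0,0.2],[0,0,0.004,0,0.2],[0,0,0,0,0.2],[0,0,0,0,0.2]]'
python3 -m pendant '[[0,0,0,0,0.75],[0,0,0,0,0.75],[0,0,0,0,0.75],[0,0,0,0,0.75],[0,0,-0.02,0,0.75],[0,0,-0.03,0,0.75],[0,0,-0.04,0,0.75],[0,0,0,0,1],[0,0,0,0,1]]'
```

```text
t: 6.42
tool_pos: [0.4277, 0.2894, 0.0219]
ee_rot: [3.141, -0.001, 1.57]
contact_force: [-0.6, 0.1, -1.2]
gripper_width: 0.0492
grasp_force: 20.0
t: 7.17
tool_pos: [0.4287, 0.2902, 0.1139]
ee_rot: [3.136, -0.001, 1.57]
contact_force: [-0.1, 0.3, 0.7]
gripper_width: 0.0717
grasp_force: 0.0
```

```bash
python3 -m pendant '[[-0.024,-0.002,0,0,1],[-0.033,-0.002,0,0,1],[-0.033,-0.003,0,0,1],[-0.033,-0.003,0,0,1],[-0.028,-0.002,0.01,0,1],[-0.02,-0.001,0.02,0,1],[0,0,0.02,0,1],[0,0,0,0,1]]'
python3 - <<'E'
from h import *
print(robot.get_obs()["tool_pos"]);m=viewer.camera_model("wrist");f=viewer.grab_frame("wrist")
cv2.imwrite("pics/w4.png",f[...,::-1])
u,v=proj(m,[.4147,.119,.025])[0].astype(int);print(cast(m,f,u,v,.022,.026,.04,win=50))
g=viewer.grab_frame("scene");print("tall",cast(viewer.camera_model("scene"),g,*proj(viewer.camera_model("scene"),[.428,.289,.04])[0].astype(int),.025,.036,.064,win=20,smax=90))
E
```

```text
t: 7.83
tool_pos: [0.4103, 0.1156, 0.0576]
ee_rot: [-3.134, 0.001, 1.568]
contact_force: [-0.2, -0.5, 0.6]
gripper_width: 0.0867
grasp_force: 0.0
[0.41030218 0.11564504 0.05763926]
(array([0.416, 0.118]), array([-0.7, -0.4,  0.7,  0.4]), array([232, 184, 289, 247], dtype=int32))
tall (array([0.4221, 0.2916]), array([-0.6, -0.5,  0.6,  0.4]), array([313, 115, 330, 137], dtype=int32))
```

```bash
python3 -m pendant '[[0.002,0.003,0.015,0,1],[0,0,0.015,0,1],[0,0,0.011,0,1],[0,0,0.003,0,1],[0,0,0,0,1],[0,0,0,0,0.2],[0,0,0,0,0.2],[0,0,0,0,0.2],[0,0,0,0,0.2],[0,0,0,0,0.2],[0,0,0,0,0.2],[0,0,0,0,0.2],[0,0,0,0,0.2],[0,0,0,0,0.2],[0,0,0,0,0.2]]' 20
```

```text
t: 9.18
tool_pos: [0.4169, 0.1201, 0.0176]
ee_rot: [-3.141, 0.0, 1.571]
contact_force: [-1.0, -0.2, 1.0]
gripper_width: 0.0433
grasp_force: 20.0
```

```bash
python3 -m pendant '[[0,0,-0.02,0,0.2],[0,0,-0.03,0,0.2],[0,0,-0.03,0,0.2],[0.01,0,-0.03,0,0.2],[0.03,0.001,0,0,0.2],[0.035,0.001,0,0,0.2],[0.035,0.001,0,0,0.2],[0.035,0.001,0,0,0.2],[0.035,0.001,0,0,0.2],[0.035,0.002,0,0,0.2],[0.03,0.001,0,0,0.2],[0.01,0,0,0,0.2],[0,0,0,0,0.2],[0,0,0,0,0.2]]'
```

```text
t: 10.35
tool_pos: [0.4243, 0.3753, 0.1269]
ee_rot: [-3.14, 0.001, 1.572]
contact_force: [-0.7, -0.9, -0.1]
gripper_width: 0.0432
grasp_force: 20.0
```

```bash
python3 -m pendant '[[0,0,0.02,0,0.2],[0,0,0.03,0,0.2],[0,0,0.03,0,0.2],[0,0,0.014,0,0.2],[0,0,0.006,0,0.2],[0,0,0.002,0,0.2],[0,0,0,0,0.2],[0,0,0,0,0.2]]'
python3 -m pendant '[[0,0,0,0,0.7],[0,0,0,0,0.7],[0,0,0,0,0.7],[0,0,0,0,0.7],[0,0,-0.02,0,0.7],[0,0,-0.03,0,0.7],[0,0,-0.04,0,0.7],[0,0,-0.04,0,0.7],[0,0,0,0,0.7]]'
python3 - <<'E'
from h import *
for n in ("scene","side"):
    g=viewer.grab_frame(n);cv2.imwrite(f"pics/{n}5.png",g[...,::-1])
g=cv2.imread("pics/scene5.png");s=cv2.imread("pics/side5.png");w=cv2.imread("pics/scene0.png")
cv2.imwrite("pics/c5.png",np.hstack([cv2.resize(g[85:160,295:385],(400,333)),cv2.resize(s[284:384,225:325],(333,333))]))
cv2.imwrite("pics/wd.png",np.hstack([cv2.resize(w[155:275,100:270],(595,420),interpolation=cv2.INTER_CUBIC)]))
E
```

```text
t: 11.02
tool_pos: [0.426, 0.3759, 0.0271]
ee_rot: [3.139, -0.001, 1.57]
contact_force: [-0.3, -0.4, -0.6]
gripper_width: 0.0435
grasp_force: 20.0
t: 11.77
tool_pos: [0.4277, 0.3794, 0.1635]
ee_rot: [3.131, -0.008, 1.571]
contact_force: [-0.2, 2.1, -0.0]
gripper_width: 0.0608
grasp_force: 0.0
```

View pics/c5.png

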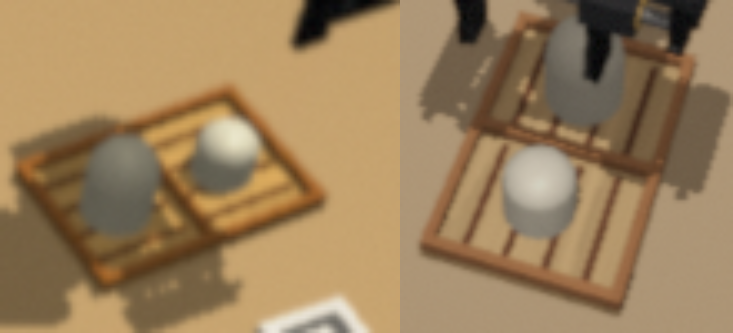

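View pics/wd.png

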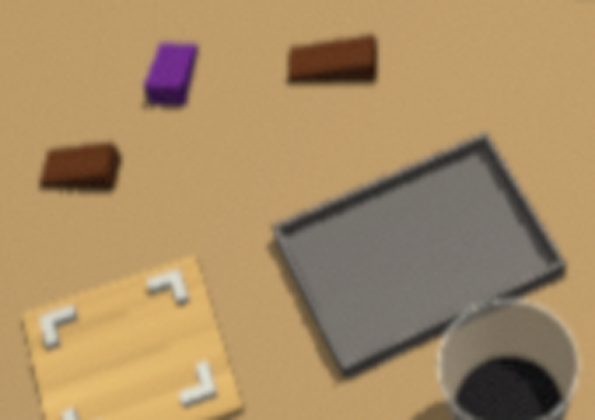

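Both casts now stand upright, one in each bay. Next is the long wedge. Both wedges run roughly along the scene image's u axis, which is a world azimuth of about 66°.

```bash
python3 -m pendant '[[-0.025,0.005,0,0,1],[-0.035,0.005,0,0,1],[-0.035,0.005,0,0,1],[-0.035,0.005,0,0,1],[-0.035,0.005,0,0,1],[-0.035,0.005,0,0,1],[-0.035,0,0,0,1],[-0.035,0,0,0,1],[-0.035,-0.005,0,0,1],[-0.035,-0.005,0,0,1],[-0.035,-0.005,0,0,1],[-0.035,-0.005,0,0,1],[-0.035,-0.005,0,0,1],[-0.035,-0.005,0,0,1],[-0.01,0,0.02,0.105,1],[0,0,0.015,0.105,1],[0,0,0,0.105,1],[0,0,0,0.105,1],[0,0,0,0,1],[0,0,0,0,1]]'
cat >> h.py <<'E'
def dark(f,m,xy,z=.012,win=70,vmax=150,smin=110):
    u,v=proj(m,[xy[0],xy[1],z])[0].astype(int); h=cv2.cvtColor(f,cv2.COLOR_RGB2HSV)
    mk=((h[...,2]<vmax)&(h[...,1]>smin)).astype(np.uint8)
    w=np.zeros_like(mk); w[max(0,v-win):v+win,max(0,u-win):u+win]=1; mk=cv2.morphologyEx(mk*w,cv2.MORPH_OPEN,np.ones((3,3)))
    cs,_=cv2.findContours(mk,0,1); cs=[c for c in cs if cv2.contourArea(c)>60]
    return min(cs,key=lambda c:np.hypot(*(c.reshape(-1,2).mean(0)-[u,v]))),(u,v)
E
python3 - <<'E'
from h import *
o=robot.get_obs();print(o["tool_pos"],o["ee_rot"]);m=viewer.camera_model("wrist");f=viewer.grab_frame("wrist");np.save("mw6.npy",m)
cv2.imwrite("pics/w6.png",f[...,::-1])
c,p=dark(f,m,(.416,-.115));print(p,c.reshape(-1,2).mean(0),cv2.contourArea(c),rect(m,c,.009),rect(m,c,.018),cv2.approxPolyDP(cv2.convexHull(c),3,True).reshape(-1,2).tolist())
E
```

```text
t: 13.53
tool_pos: [0.4241, -0.1146, 0.1195]
ee_rot: [-3.14, 0.0, 1.154]
contact_force: [-0.8, -0.3, 0.3]
gripper_width: 0.0871
grasp_force: 0.0
[ 0.42412884 -0.11460237  0.11952355] [-3.13955555e+00  1.97389042e-05  1.15364687e+00]
(np.int64(245), np.int64(198)) [248.4742268  198.67525773] 1976.0 [417, -118, 74, 35, 66] [418, -115, 71, 33, 66] [[262, 165], [264, 231], [235, 232], [233, 166]]
```

View pics/w6.png

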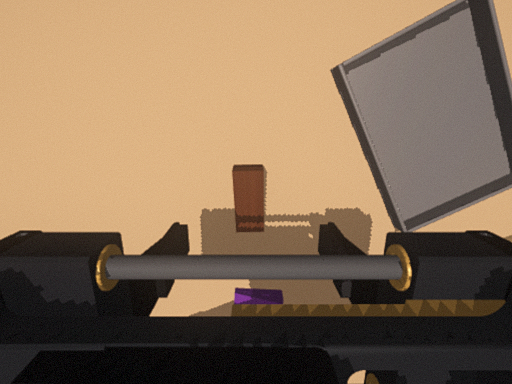

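```bash
python3 -m pendant '[[-0.004,-0.005,0.02,0,0.7],[0,0,0.03,0,0.7],[0,0,0.03,0,0.7],[0,0,0.02,0,0.7],[0,0,0.007,0,0.7],[0,0,0,0,0.7],[0,0,0,0,0.7]]' 20
```

```text
t: 14.17
tool_pos: [0.4192, -0.1163, 0.014]
ee_rot: [3.141, -0.0, 1.152]
contact_force: [-0.5, -0.3, 0.3]
gripper_width: 0.0615
grasp_force: 0.0
```

```bash
python3 -m pendant '[[0,0,0.002,0,0.7],[0,0,0,0,0.2],[0,0,0,0,0.2],[0,0,0,0,0.2],[0,0,0,0,0.2],[0,0,0,0,0.2],[0,0,0,0,0.2],[0,0,0,0,0.2],[0,0,-0.02,0,0.2],[0,0,-0.03,0,0.2],[0,0,-0.03,0,0.2],[0,0,0,0,0.2]]'
python3 - <<'E'
from h import *
m=np.load("mw6.npy",allow_pickle=True).item()
print(ray(m,[[332,69],[405,231],[470,-1]],.024).round(4))
f=cv2.imread("pics/scene0.png")[...,::-1].copy();ms=viewer.camera_model("scene")
# tray corners hand-read from crop wd (3.5x, origin 100,155): outer top corners
print(ray(ms,[[100+274/3.5,155+229/3.5],[100+487/3.5,155+135/3.5],[100+566/3.5,155+268/3.5],[100+343/3.5,155+372/3.5]],.024).round(4))
E
```

```text
t: 15.17
tool_pos: [0.4226, -0.1173, 0.0965]
ee_rot: [3.132, 0.0, 1.151]
contact_force: [1.3, -0.9, -1.6]
gripper_width: 0.0299
grasp_force: 20.0
[[ 0.5342 -0.0351  0.024 ]
 [ 0.5526 -0.2094  0.024 ]
 [ 0.6534 -0.0313  0.024 ]]
[[ 0.5565 -0.2121  0.024 ]
 [ 0.5447 -0.0352  0.024 ]
 [ 0.674  -0.0284  0.024 ]
 [ 0.6841 -0.2047  0.024 ]]
```

```bash
python3 -m pendant '[[0,0,0,0.12,0.2],[0,0,0,0.12,0.2],[0,0,0,0.12,0.2],[0,0,0,0.12,0.2],[0,0,0,0.12,0.2],[0,0,0,0.12,0.2],[0,0,0,0.12,0.2],[0,0,0,0.12,0.2],[0,0,0,0.12,0.2],[0.02,-0.003,0,0,0.2],[0.03,-0.004,0,0,0.2],[0.03,-0.004,0,0,0.2],[0.03,-0.004,0,0,0.2],[0.03,-0.004,0,0,0.2],[0.03,-0.003,0,0,0.2],[0.019,-0.002,0,0,0.2],[0,0,0,0,0.2],[0,0,0,0,0.2]]'
python3 - <<'E'
from h import *
for n in ("scene","wrist"):
    m=viewer.camera_model(n);f=viewer.grab_frame(n);cv2.imwrite(f"pics/{n}7.png",f[...,::-1])
E
python3 -c "
import cv2,numpy as np
a=cv2.imread('pics/scene7.png');b=cv2.imread('pics/wrist7.png')
cv2.imwrite('pics/c7.png',np.hstack([cv2.resize(a[155:275,140:290],(375,300)),cv2.resize(b,(400,300))]))"
```

```text
t: 16.67
tool_pos: [0.6057, -0.0782, 0.0904]
ee_rot: [-3.14, 0.001, 0.072]
contact_force: [0.4, -1.1, -0.8]
gripper_width: 0.0297
grasp_force: 20.0
```

View pics/c7.png

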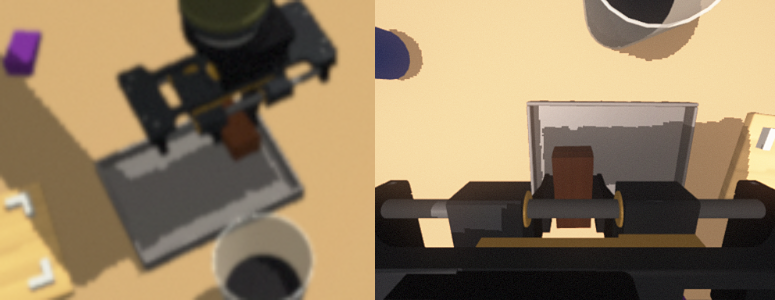

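```bash
python3 - <<'E'
from h import *
m=viewer.camera_model("wrist");print(ray(m,[[195,130],[412,133]],.024).round(4)); 
f=cv2.imread("pics/wrist7.png")[...,::-1].copy()
for z in (.0,.012):
  print(z, ray(m,[[670-140,146],[512-1,145]],.012).round(4))
E
```

```text
[[ 0.6685 -0.0273  0.024 ]
 [ 0.6786 -0.2039  0.024 ]]
0.0 [[ 0.6748 -0.3162  0.012 ]
 [ 0.6744 -0.2994  0.012 ]]
0.012 [[ 0.6748 -0.3162  0.012 ]
 [ 0.6744 -0.2994  0.012 ]]
```

```bash
python3 -m pendant '[[0,0,0.02,0,0.2],[0,0,0.02,0,0.2],[0,0,0.02,0,0.2],[0,0,0.01,0,0.2],[0,0,0.004,0,0.2],[0,0,0.001,0,0.2],[0,0,0,0,0.2],[0,0,0,0,0.2]]'
python3 -m pendant '[[0,0,0,0,0.5],[0,0,0,0,0.5],[0,0,0,0,0.5],[0,0,0,0,0.5],[0,0,-0.02,0,0.5],[0,0,-0.03,0,0.5],[0,0,-0.04,0,0.5],[0,0,-0.04,0,0.5]]'
```

```text
t: 17.43
tool_pos: [0.6065, -0.0792, 0.0178]
ee_rot: [3.141, -0.002, 0.071]
contact_force: [-0.2, 0.3, -0.6]
gripper_width: 0.0299
grasp_force: 20.0
t: 18.1
tool_pos: [0.6047, -0.0788, 0.1472]
ee_rot: [-3.141, 0.002, 0.071]
contact_force: [1.1, -0.6, 0.0]
gripper_width: 0.0435
grasp_force: 0.0
```

```bash
python3 -m pendant '[[-0.019,0.023,0,0,0.7],[-0.019,0.023,0,0,0.7],[-0.019,0.023,0,0,0.7],[-0.019,0.023,0,0,0.7],[-0.019,0.023,0,0,0.7],[-0.019,0.023,0,0,0.7],[-0.019,0.023,0,0,0.7],[-0.019,0.023,0,0,0.7],[-0.019,0.023,0,0,0.7],[-0.017,0.026,0,0,0.7],[0,0,0.01,-0.12,0.7],[0,0,0.01,-0.12,0.7],[0,0,0.01,-0.12,0.7],[0,0,0,-0.12,0.7],[0,0,0,-0.12,0.7],[0,0,0,-0.12,0.7],[0,0,0,-0.12,0.7],[0,0,0,-0.12,0.7],[0,0,0,-0.12,0.7],[0,0,0,0,0.7]]'
python3 -m pendant '[[0,0,0,0,0.7],[0,0,0,0,0.7]]'
python3 - <<'E'
from h import *
o=robot.get_obs();print(o["tool_pos"],o["ee_rot"]);m=viewer.camera_model("wrist");f=viewer.grab_frame("wrist");np.save("mw8.npy",m)
cv2.imwrite("pics/w8.png",f[...,::-1])
c,p=dark(f,m,(.434,-.325));print(p,c.reshape(-1,2).mean(0),cv2.contourArea(c),rect(m,c,.009),rect(m,c,.018),cv2.approxPolyDP(cv2.convexHull(c),3,True).reshape(-1,2).tolist())
E
```

```text
t: 19.77
tool_pos: [0.4346, -0.3247, 0.1166]
ee_rot: [3.142, 0.0, 1.154]
contact_force: [0.5, -0.0, 0.8]
gripper_width: 0.0612
grasp_force: 0.0
t: 19.93
tool_pos: [0.4346, -0.3248, 0.1166]
ee_rot: [3.141, 0.0, 1.148]
contact_force: [0.3, -0.1, -0.2]
gripper_width: 0.0609
grasp_force: 0.0
[ 0.4345835  -0.32479872  0.1166212 ] [3.14144496e+00 1.34602015e-04 1.14783555e+00]
(np.int64(252), np.int64(196)) [253.97674419 201.31976744] 1602.0 [432, -331, 61, 35, 62] [434, -329, 59, 34, 62] [[269, 174], [272, 182], [268, 228], [241, 228], [236, 211], [241, 174]]
```

```bash
python3 -m pendant '[[-0.004,0,0.02,0.02,0.7],[0,0,0.03,0,0.7],[0,0,0.03,0,0.7],[0,0,0.018,0,0.7],[0,0,0.007,0,0.7],[0,0,0,0,0.7],[0,0,0,0,0.2],[0,0,0,0,0.2],[0,0,0,0,0.2],[0,0,0,0,0.2],[0,0,0,0,0.2],[0,0,0,0,0.2],[0,0,0,0,0.2]]'
```

```text
t: 21.07
tool_pos: [0.4332, -0.3287, 0.012]
ee_rot: [3.141, 0.0, 1.131]
contact_force: [-0.5, -0.0, 3.3]
gripper_width: 0.0297
grasp_force: 20.0
```

```bash
python3 -m pendant '[[0,0,-0.02,0,0.2],[0,0,-0.035,0.065,0.2],[0,0,-0.035,0.12,0.2],[0,0,0,0.12,0.2],[0,0,0,0.12,0.2],[0,0,0,0.12,0.2],[0,0,0,0.12,0.2],[0,0,0,0.12,0.2],[0,0,0,0.12,0.2],[0,0,0,0.12,0.2],[0,0,0,0.12,0.2],[0.024,-0.02,0,0,0.2],[0.028,-0.023,0,0,0.2],[0.028,-0.023,0,0,0.2],[0.028,-0.023,0,0,0.2],[0.028,-0.023,0,0,0.2],[0.028,-0.023,0,0,0.2],[0.025,-0.021,0,0,0.2],[0,0,0,0,0.2],[0,0,0,0,0.2]]'
```

```text
t: 22.73
tool_pos: [0.6253, -0.172, 0.1012]
ee_rot: [-3.14, -0.0, -0.01]
contact_force: [0.1, -0.7, -0.1]
gripper_width: 0.0301
grasp_force: 20.0
```

```bash
python3 -m pendant '[[-0.014,-0.011,0,0,0.2],[0,0,0,-0.07,0.2],[0,0,0.02,0,0.2],[0,0,0.025,0,0.2],[0,0,0.02,0,0.2],[0,0,0.014,0,0.2],[0,0,0.004,0,0.2],[0,0,0.001,0,0.2],[0,0,0,0,0.2],[0,0,0,0,0.2]]'
python3 -m pendant '[[0,0,0,0,0.5],[0,0,0,0,0.5],[0,0,0,0,0.5],[0,0,0,0,0.5],[0,0,-0.02,0,0.5],[0,0,-0.03,0,0.5],[0,0,-0.04,0,0.5],[0,0,-0.04,0,0.5],[0,0,0,0,1],[0,0,0,0,1]]'
```

```text
t: 23.57
tool_pos: [0.6111, -0.1644, 0.0186]
ee_rot: [3.141, -0.002, 0.055]
contact_force: [0.3, 0.3, -0.1]
gripper_width: 0.0297
grasp_force: 20.0
t: 24.4
tool_pos: [0.6124, -0.1642, 0.151]
ee_rot: [3.139, -0.006, 0.056]
contact_force: [0.1, 0.1, -0.7]
gripper_width: 0.0503
grasp_force: 0.0
```

```bash
python3 -m pendant '[[0,0.025,0,0,1],[0,0.035,0,0,1],[0,0.035,0,0,1],[0,0.035,0,0,1],[0,0.03,-0.01,0,1],[0,0.01,-0.02,0,1],[-0.02,0,-0.02,0,1],[-0.02,0,0,0,1],[0,0,0,0,1],[0,0,0,0,1],[0,0,0,0,1]]'
python3 - <<'E'
from h import *
o=robot.get_obs();print(o["tool_pos"],o["ee_rot"]);m=viewer.camera_model("wrist");f=viewer.grab_frame("wrist");np.save("mw9.npy",m)
cv2.imwrite("pics/w9.png",f[...,::-1])
h=cv2.cvtColor(f,cv2.COLOR_RGB2HSV);mk=((h[...,1]<60)&(h[...,2]>110)).astype(np.uint8)
cs,_=cv2.findContours(mk,0,1)
for c in cs:
    if 80<cv2.contourArea(c)<3000: print(cv2.boundingRect(c),cv2.contourArea(c),rect(m,c,.022))
E
```

```text
t: 25.32
tool_pos: [0.5797, -0.3353, 0.196]
ee_rot: [-3.14, 0.001, 0.056]
contact_force: [0.1, -0.2, -1.2]
gripper_width: 0.0866
grasp_force: 0.0
[ 0.57966309 -0.33533121  0.19602491] [-3.14028115e+00  1.42881742e-03  5.62079679e-02]
(274, 184, 21, 18) 164.0 [566, -376, 25, 23, -87]
(214, 177, 20, 21) 197.5 [569, -298, 26, 25, -3]
(283, 120, 22, 23) 220.5 [644, -379, 25, 25, 87]
(217, 113, 23, 22) 241.0 [647, -301, 25, 25, 88]
(0, 0, 18, 27) 101.5 [751, -61, 23, 18, -8]
```

View pics/w9.png

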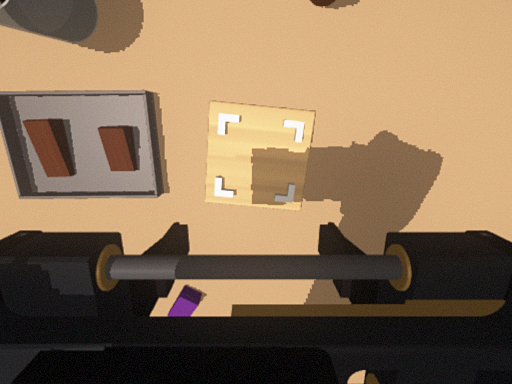

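Both wedges lie flat and apart in the tray. The carrier centre is at about (0.608, -0.338) with yaw about -2.2°. Next is the mould.

```bash
python3 -m pendant '[[0.003,-0.025,0,0,1],[0.003,-0.036,0,0,1],[0.003,-0.036,0,0,1],[0.003,-0.036,0,0,1],[0.003,-0.036,0,0,1],[0.003,-0.036,0,0,1],[0.003,-0.036,0,0,1],[0.003,-0.036,0,0,1],[0.003,-0.036,0,0,1],[0.003,-0.036,0,0,1],[0.003,-0.036,0,0,1],[0.003,-0.036,0,0,1],[0.003,-0.036,0,0,1],[0.003,-0.036,0,0,1],[0.003,-0.036,0,0,1],[0.003,-0.036,0,0,1],[0.003,-0.036,0,0,1],[0.003,-0.036,0,0,1],[0.003,-0.035,0,0,1]]'
python3 -m pendant '[[0,0,0,-0.12,1],[0,0,0,-0.12,1],[0,0,0,-0.12,1],[0,0,0,-0.12,1],[0,0,0,-0.12,1],[0,0,0,-0.12,1],[0,0,0,-0.12,1],[0,0,0,-0.12,1],[0,0,0,-0.12,1],[0,0,0,-0.12,1],[0,0,0,-0.12,1],[0,0,0,-0.12,1],[0,0,0,-0.075,1],[0,0,0,0,1],[0,0,0,0,1],[0,0,0,0,1]]'
python3 - <<'E'
from h import *
o=robot.get_obs();print(o["tool_pos"],o["ee_rot"],o["q"].round(2));m=viewer.camera_model("wrist");f=viewer.grab_frame("wrist");np.save("mw10.npy",m)
cv2.imwrite("pics/w10.png",f[...,::-1])
u,v=proj(m,[.601,.339,.03])[0].astype(int);print(u,v)
h=cv2.cvtColor(f,cv2.COLOR_RGB2HSV)
w=h[v-50:v+50,u-50:u+50]; 
mk=((w[...,1]<70)&(w[...,2]>80)).astype(np.uint8); cs,_=cv2.findContours(mk,0,1);c=max(cs,key=cv2.contourArea)+[u-50,v-50]
print(cv2.contourArea(c),rect(m,c,.032),rect(m,c,0),cv2.approxPolyDP(cv2.convexHull(c),2,True).reshape(-1,2).tolist())
cv2.imwrite("pics/w10c.png",cv2.resize(f[v-50:v+50,u-50:u+50],(500,500),interpolation=cv2.INTER_CUBIC)[...,::-1])
E
```

```text
t: 26.95
tool_pos: [0.5986, 0.3411, 0.1964]
ee_rot: [-3.141, 0.001, 0.057]
contact_force: [1.1, 0.3, -0.8]
gripper_width: 0.0872
grasp_force: 0.0
t: 28.28
tool_pos: [0.5991, 0.3387, 0.197]
ee_rot: [-3.141, -0.0, 1.569]
contact_force: [0.2, -1.1, 0.1]
gripper_width: 0.0871
grasp_force: 0.0
[0.59905974 0.33873326 0.1969921 ] [-3.14080180e+00 -1.79156212e-04  1.56939920e+00] [ 0.15  0.65 -1.08  1.36  0.57  1.46 -0.91]
254 181
2561.5 [602, 340, 67, 63, 89] [602, 333, 73, 69, 89] [[278, 155], [281, 158], [279, 206], [231, 205], [230, 157], [233, 154]]
```

View pics/w10c.png

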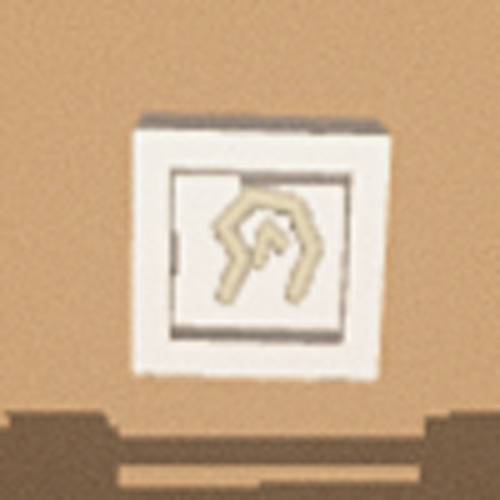

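The mould is recess up, with its top-face centre at about pixel (256,182), which puts it near (0.602, 0.338) with yaw about -1.4°.

```bash
python3 -m pendant '[[0,0.003,0.02,0.022,1],[0,0,0.03,0,1],[0,0,0.035,0,1],[0,0,0.035,0,1],[0,0,0.03,0,1],[0,0,0.022,0,1],[0,0,0.01,0,1],[0,0,0,0,1],[0,0,0,0,1]]' 20
python3 -m pendant '[[0,0,0,0,0.5],[0,0,0,0,0.5],[0,0,0,0,0.5],[0,0,0,0,0.5],[0,0,0,0,0.5],[0,0,0,0,0.5],[0,0,0,0,0.5]]'
```

```text
t: 29.08
tool_pos: [0.6025, 0.3387, 0.0162]
ee_rot: [3.141, -0.0, 1.548]
contact_force: [0.5, -0.3, 1.6]
gripper_width: 0.0871
grasp_force: 0.0
t: 29.67
tool_pos: [0.6025, 0.3384, 0.0163]
ee_rot: [3.141, -0.0, 1.549]
contact_force: [-0.3, -0.5, 4.4]
gripper_width: 0.0618
grasp_force: 20.0
```

```bash
python3 -m pendant '[[0,0,-0.02,0,0.5],[0,0,-0.03,0,0.5],[0,0,-0.04,0,0.5],[0,0,-0.04,0,0.5]]'
python3 -m pendant '[[-0.02,0.001,0,0,0.5],[-0.036,0.001,0,0,0.5],[-0.036,0.001,0,0,0.5],[-0.036,0.001,0,0,0.5],[-0.036,0.001,0,0,0.5],[-0.036,0.001,0,0,0.5],[-0.036,0.001,0,0,0.5],[-0.036,0.001,0,0,0.5],[-0.036,0.001,0,0,0.5],[-0.036,0.001,0,0,0.5],[-0.036,0.001,0,0,0.5],[-0.036,0.001,0,0,0.5],[-0.036,0.001,0,0,0.5],[-0.036,0.001,0,0,0.5],[-0.036,0.001,0,0,0.5],[-0.036,0.001,0,0,0.5],[-0.036,0.001,0,0,0.5],[-0.036,0.001,0,0,0.5],[-0.036,0.001,0,0,0.5],[-0.01,0.001,0,0.016,0.5]]'
python3 -m pendant '[[0,0,0,0,0.5],[0,0,0,0,0.5],[0,0,0,0,0.5]]'
python3 - <<'E'
from h import *
o=robot.get_obs();print(o["tool_pos"],o["ee_rot"]);m=viewer.camera_model("wrist");f=viewer.grab_frame("wrist")
cv2.imwrite("pics/w11.png",f[...,::-1])
h=cv2.cvtColor(f,cv2.COLOR_RGB2HSV);mk=((h[...,1]<60)&(h[...,2]>100)).astype(np.uint8)
cs,_=cv2.findContours(mk,0,1)
for c in cs:
    if 60<cv2.contourArea(c)<8000: print(cv2.boundingRect(c),cv2.contourArea(c),rect(m,c,.022))
E
```

```text
t: 30.0
tool_pos: [0.6015, 0.3374, 0.1453]
ee_rot: [-3.139, 0.001, 1.549]
contact_force: [0.7, -0.1, -0.1]
gripper_width: 0.062
grasp_force: 20.0
t: 31.67
tool_pos: [0.605, -0.3493, 0.144]
ee_rot: [-3.14, 0.004, 1.523]
contact_force: [-1.3, -0.8, -1.4]
gripper_width: 0.0617
grasp_force: 20.0
t: 31.92
tool_pos: [0.6077, -0.3377, 0.1454]
ee_rot: [-3.141, -0.002, 1.535]
contact_force: [-0.2, -0.3, -1.0]
gripper_width: 0.0618
grasp_force: 20.0
[ 0.60768151 -0.33773485  0.14537109] [-3.14145910e+00 -1.50001066e-03  1.53541569e+00]
(202, 279, 103, 21) 1862.0 [604, -462, 124, 28, -2]
(197, 190, 113, 66) 6849.5 [607, -376, 125, 79, -2]
(278, 145, 24, 24) 277.5 [647, -302, 24, 24, -2]
(203, 144, 24, 24) 287.5 [569, -298, 24, 24, -2]
(320, 0, 5, 53) 110.0 [678, -182, 43, 3, -86]
(179, 0, 142, 68) 5167.0 [612, -180, 126, 56, 4]
```

```bash
python3 -m pendant '[[0,0,0.02,0,0.5],[0,0,0.03,0,0.5],[0,0,0.03,0,0.5],[0,0,0.02,0,0.5],[0,0,0.01,0,0.5],[0,0,0.005,0,0.5],[0,0,0.001,0,0.5],[0,0,0,0,0.5],[0,0,0,0,0.5],[0,0,0,0,0.5]]'
```

```text
t: 32.8
tool_pos: [0.6084, -0.3403, 0.0313]
ee_rot: [3.139, 0.001, 1.533]
contact_force: [0.8, -0.1, -0.5]
gripper_width: 0.0619
grasp_force: 20.0
```

```bash
python3 -m pendant '[[0,0.0,0.0015,0,0.5],[0,0,0,0,0.5],[0,0,0,0,0.95],[0,0,0,0,0.95],[0,0,0,0,0.95],[0,0,0,0,0.95],[0,0,0,0,0.95],[0,0,-0.02,0,0.95],[0,0,-0.03,0,0.95],[0,0,-0.04,0,0.95],[0,0,-0.04,0,0.95],[-0.03,-0.01,-0.01,0,0.95],[-0.03,-0.01,0,0,0.95],[-0.03,0,0,0,0.95],[0,0,0,0,0.95],[0,0,0,0,0.95],[0,0,0,0,0.95]]'
python3 - <<'E'
from h import *
g=viewer.grab_frame("scene");s=viewer.grab_frame("side");f=viewer.grab_frame("wrist");m=viewer.camera_model("wrist")
cv2.imwrite("pics/end.png",np.vstack([np.hstack([cv2.resize(g[80:300,90:400],(480,340)),cv2.resize(s[110:384,190:370],(223,340))]),cv2.resize(f[0:250],(703,250))])[...,::-1])
E
```

```text
t: 34.22
tool_pos: [0.5841, -0.4284, 0.1678]
ee_rot: [3.141, -0.001, 1.533]
contact_force: [-0.4, 0.1, -0.4]
gripper_width: 0.0828
grasp_force: 0.0
```

View pics/end.png

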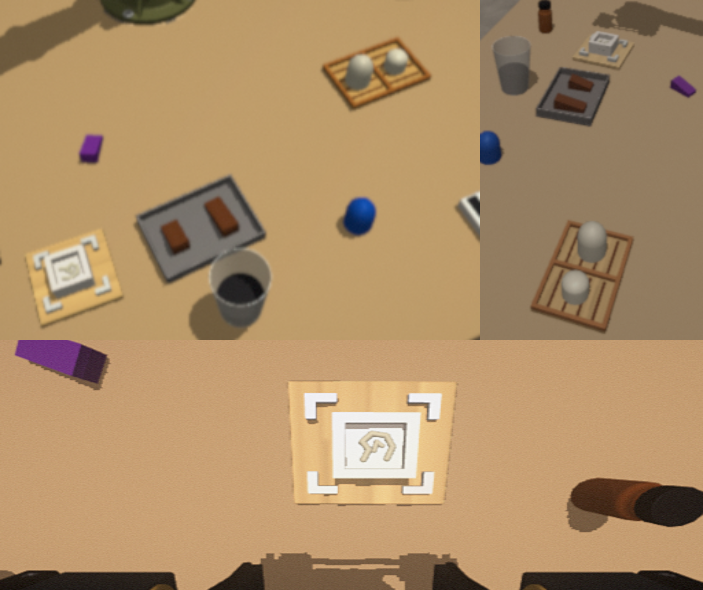

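Everything is in place: the mould sits square between its stops, the wedges are flat in the tray, the casts stand in the rack, and the cup was not touched.

```bash
python3 -c "
from rig import robot
print(robot.finish_job())"
```

```text
the job is handed in; nothing more can be done
None
```

The job is handed in after about 34 s of robot time: the last pictures showed both casts upright in their own bays, both wedges flat and apart in the tray, the mould recess up and square on the carrier, and the cup still standing; no verdict came back.

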